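# Stop the pack tester and hold its sprung guard open

## Robot

A 6-joint arm with a two-finger parallel gripper is mounted at the origin on the work surface. World frame = base frame: x ahead of the robot, y to its left, z up, the work surface at z = 0. Lengths are in m, angles in rad, forces in N, time in s.
With the tool pointing down it reaches from about 0.25 to 0.725 m from the base axis. Payload 4 kg.
Tool frame: the origin (TCP) lies at the very end of the fingers, on their centre line; the grasp point (between the pads) lies 19 mm behind it; z points along the fingers, y is the line along which they close (so a half turn about z gives the same grasp; the last joint's range is limited). The gripper opens to 85 mm and grips with 20 to 120 N. Pads are 22 mm wide; open, the fingers measure 114 mm over their backs; the gripper's body (76 mm by 85 mm) begins 54 mm behind the grasp point. The pads swing forward as they close: fully open they stand 13 mm farther back than shut.
Start: joints at [-1.146, 0.241, 0.005, 1.335, 0, 1.571], TCP at [0.206, -0.456, 0.204] pointing down, gripper open.
Joint ranges: [-2.72, 2.72], [-1.05, 1.87], [-1.09, 1.28], [-1.99, 2.15], [-1.42, 1.44], [-3.14, 3.14]. Speed limits (rad/s): [2.79, 2.79, 3.14, 3.14, 3.14, 3.14].

## Interface

Orientations are given as a unit quaternion [x, y, z, w].
In Python, from workcell import bot, vision, workorder, boxes_of gives the robot as it stands.
- The arm moves only by the tool send_rows, never from a script. Its argument "motion" is text: rows parted by semicolons, each of 5 numbers parted by spaces: the closure, from -1 (fully open) to 1 (shut), so that 0 is half open, then the shift along the tool's x, y, z in cm, then the turn about the tool's z in rad. In form: claw x y z twist; .... A call has 1 to 5 rows; each row is the pose to reach, as a shift and turn from the pose commanded when the call began, along the tool's axes at that moment; what a row does not reach only later rows make up. A row lasts 1/10 s, in which the tool goes at most 50 mm and 8.59 degrees, less where a joint would pass 70% of its speed; a pose out of reach is approached as far as the arm can. A call with a gripper value outside its range is refused whole. The fingers move at their own pace and stop on an object; the grip force is fixed at half the most. Time passes only in rows, so rows that repeat a pose let the fingers close. It gives the time, the measured TCP pose, the force, the opening and the grip force at its end, in the units of the state.
- bot.get_obs(): the state, without advancing time (a new reading comes with each control period).
- vision.camera(name): name is "side" or "top" or "wrist"; returns the picture (480x640x3 uint8, red, green, blue); there is no depth.
- vision.camera_model(name): a dict with "fov_y" (degrees; the focal length in pixels is half the picture's height over the tangent of half this angle, whatever the lens; pixels are square), "cx", "cy" (the principal point, pixels), "world_from_camera" (4x4, takes a point from camera to world coordinates); the wrist camera has in their place "hand_eye" (4x4, takes a point from camera to tool coordinates, whose origin is the TCP and whose axes are the flange's). Camera axes: x right, y down, z forward; pixel columns grow to the right and rows downward; lengths in m; the calibration is good to about 2 mm. A picture is of the moment at which its call begins: read the wrist's pose just before it. camera_model takes no time and is no camera call.
- workorder.job_done(): hands the job in; it is judged then, once.
Trained networks look in the newest picture that a camera, given by its name, has taken for a name from the list of things; names that differ only in an ending like _2 or _b are one class to them, and where a whole thing is asked for, a point or a joint stands for the part that bears it (a point fixed in the world has none). Each returns a list of dicts, best first, with "conf" (0 to 1); they miss things now and then, are a little off and sometimes report something else, mostly with a low value. They report only what shows in the picture. A call takes as long as a camera call. They do not tell look-alikes from the thing itself.
- boxes_of(camera, target): "rect" ([centre column, centre row, width, height] in pixels, round what is visible of it).
The state is a dict: "clock": time; "joint_pos": joint angles; "joint_vel": joint speeds; "tau": joint torques, N m; "eef_pos": TCP position; "tool_rot": TCP orientation; "ft_force": force on the tool from outside, world axes, zero at the start; "ft_torque": the same for the moment, N m; "grip_width": finger opening in m; "grasp_force": force on a finger pad.
Only numpy, scipy, OpenCV 4.12 (cv2) and the standard library are available. Lean on these libraries where they do the work, as an engineer would, in place of code of your own. Each camera call takes 0.05 s, during which the arm holds its last target. There are 200 camera calls.

## Task

A battery pack is under test in the white bay: stop the test by pressing the red button fully down and letting it come back up, without pressing the green start button. Then raise the bay's sprung clear guard by its yellow grip and hold it open at 50 degrees from its closed position (give or take 5), so that a colleague can reach the cells; it springs shut if released, so finish while still holding it steady there with the gripper. Leave the two loose cells, the tape roll and the screwdriver where they are.

Things in the scene. Friction and masses are not known exactly. Their poses are not given: they have to be found in the camera images.
- stop_button (a joint): travel of the red button, m: 0 up, 0.006 fully down; a spring pushes it back up; fully down takes 5 N
- stop_button_top (a point): centre of the top face of the red button's cap (32 mm across), 67 mm above the bench when up, moving down with it. The cap stands 10 mm above a black collar (48 mm across) on a fixed grey box 80 x 80 x 45 mm. The box with the red button may stand on the left or on the right of the bay
- start_button (a joint): travel of the green button, m: 0 up, 0.006 fully down; not to be pressed
- start_button_top (a point): centre of the top face of the green button's cap, on a second grey box of the same make and size, on the other side of the bay
- bay: fixed white open-topped test bay holding a pack of upright cells, 170 (x) by 220 (y) by 85 mm high. Origin: centre of its underside, on the bench. Its own x axis points from the front (grip side, towards the robot) to the rear (hinge side), z up; it may be turned some 20 degrees either way
- guard (a joint): opening angle of the guard, rad: 0 closed (level, on the bay's rim), growing as its front edge rises, stop at 1.5; 50 degrees is 0.873. A spring and its weight shut it from any angle: about 3 to 5 N at the grip
- guard_hinge (a point): middle of the guard's hinge axis, 85.5 mm above the bench at the bay's rear edge, 85 mm behind the bay's centre; the axis runs along the bay's y. The axes of this point turn with the guard: y is the hinge axis, -x points along the guard to its grip
- guard_grip (a point): centre of the guard's yellow grip: a barrel 18 mm in diameter, 24 mm long, parallel to the hinge; pinch it across its flat ends. A tongue 14 mm wide, 6 mm thick carries it 32 mm in front of the middle of the guard's front edge, 202 mm from the hinge axis along the guard and 3 mm off it (88.5 mm above the bench when shut); free space below. The guard is a 6 mm clear teal plate, 170 x 220 mm
- cell_a_center (a point): centre of a loose grey battery cell standing upright, 18 mm across, 65 mm tall; leave alone
- cell_b_center (a point): centre of a second such cell; leave alone
- tape: roll of yellow tape lying flat, 90 mm across, 24 mm high; origin at the centre of its underside; leave alone
- screwdriver: screwdriver lying on the right of the bench; leave alone
Things that resemble listed ones, but are neither listed nor needed, are in the scene too. Leave any blue, purple or turquoise look-alike of the part that bears stop_button alone.

How it is judged:
By the outcome, as a careful person would: the job done as asked, in the order asked, and still so for the second after the job is handed in, while the arm keeps its last pose, push and grip.
It also fails if it takes over 48 s, if anything falls off the work surface, if the arm or the gripper's body presses on something with over 40 N, if the wrist force passes 120 N, or if a joint passes its speed limit or range.

## Working session

There is one attempt and no reset: what is moved stays moved. The work goes in short steps, Python scripts to look and compute and a tool call to move; the robot and the scene stay as the last step left them, time stands still between calls to the robot, and variables do not carry over. Pictures are saved under pics/ and viewed, at most 10 in all, crops included, and the job is handed in when it is done.

Besides the shell and the picture viewer there is one more tool, called after "Call:" in YAML: its name, and indented under it one key for each argument. send_rows: Moves the arm, as the interface text tells. Its arguments: {"type":"object","properties":{"motion":{"type":"string"}},"required":["motion"]}

```bash
mkdir -p pics; ls
python3 - <<'E'
from workcell import bot, vision, workorder, boxes_of
import cv2, numpy as np
o=bot.get_obs(); print(o)
for c in ["top","side"]:
    im=vision.camera(c); cv2.imwrite(f"pics/{c}0.png",im[:,:,::-1]); m=vision.camera_model(c); print(c,m)
    for t in ["stop_button","stop_button_top","start_button_top","bay","guard","guard_grip","guard_hinge","tape","cell_a_center","screwdriver"]:
        print(t,[(np.round(d["rect"]).tolist(),round(d["conf"],2)) for d in boxes_of(c,t)])
print(vision.camera_model("wrist"))
E
```

```text
pics
{'clock': 0.0, 'joint_pos': array([-1.14599379e+00,  2.41432668e-01,  3.72804006e-03,  1.33520813e+00,
       -1.22212581e-05,  1.57082257e+00]), 'joint_vel': array([-0.00130212, -0.00175233,  0.00131904,  0.00102611, -0.00054902,
        0.0015499 ]), 'tau': array([-7.92677183e-04, -3.72321475e+01,  2.52405649e+01,  1.68085570e-02,
       -3.32083255e-05, -7.14742654e-06]), 'eef_pos': array([ 0.20578135, -0.4549308 ,  0.20280465]), 'tool_rot': array([ 9.77529744e-01,  2.10794874e-01, -2.29066509e-04, -1.03314154e-03]), 'ft_force': array([0.36953554, 0.19958268, 0.34093216]), 'ft_torque': array([-0.03683581, -0.0383292 ,  0.06215714]), 'grasp_force': 0.0, 'grip_width': 0.08530479608629306}
top {'fov_y': 54.70745484345693, 'cx': 321.7683017911342, 'cy': 231.45060464975694, 'world_from_camera': array([[-0.02557982, -0.99699188,  0.07316328,  0.40330459],
       [-0.99961832,  0.02474586, -0.01228261, -0.02379068],
       [ 0.01043517, -0.07344954, -0.99724434,  1.40736257],
       [ 0.        ,  0.        ,  0.        ,  1.        ]])}
stop_button [([432.0, 300.0, 14.0, 14.0], 0.6
[... 1280 characters left out ...]
 217.0, 66.0, 46.0], 0.93)]
guard_grip [([310.0, 216.0, 66.0, 47.0], 0.58)]
guard_hinge [([310.0, 216.0, 63.0, 40.0], 0.91)]
tape [([252.0, 192.0, 29.0, 20.0], 0.64)]
cell_a_center [([448.0, 282.0, 6.0, 27.0], 0.45)]
screwdriver [([434.0, 350.0, 49.0, 55.0], 0.85)]
{'fov_y': 62.16296989206044, 'cx': 320.33473533897086, 'cy': 242.26328131719643, 'hand_eye': array([[-4.48845878e-04, -9.64973101e-01, -2.62348456e-01,
         6.71689262e-02],
       [ 9.99999830e-01, -5.30630843e-04,  2.40895980e-04,
         1.53243431e-04],
       [-3.71668323e-04, -2.62348303e-01,  9.64973176e-01,
        -1.70194802e-01],
       [ 0.00000000e+00,  0.00000000e+00,  0.00000000e+00,
         1.00000000e+00]])}
```

Run:
```python
import cv2
a=cv2.imread("pics/top0.png")[130:350,130:510]; cv2.imwrite("pics/top0c.png",cv2.resize(a,(800,463),interpolation=cv2.INTER_CUBIC))
a=cv2.imread("pics/side0.png")[150:400,170:500]; cv2.imwrite("pics/side0c.png",cv2.resize(a,(792,600),interpolation=cv2.INTER_CUBIC))
```

```text
(no output)
```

View pics/top0c.png

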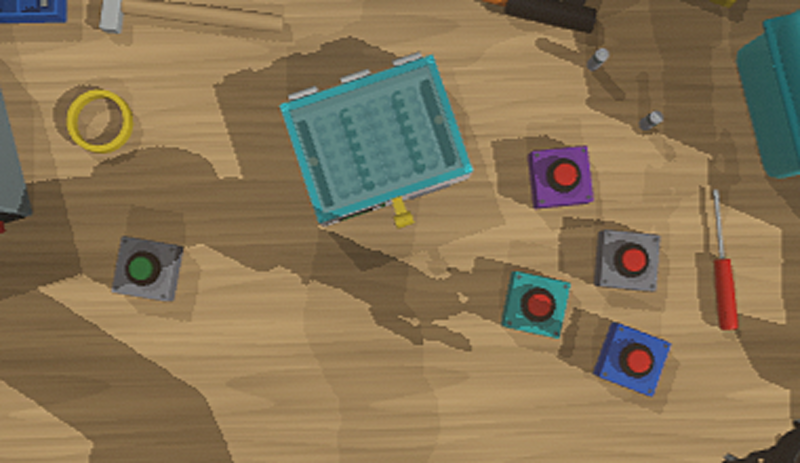

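View pics/side0c.png

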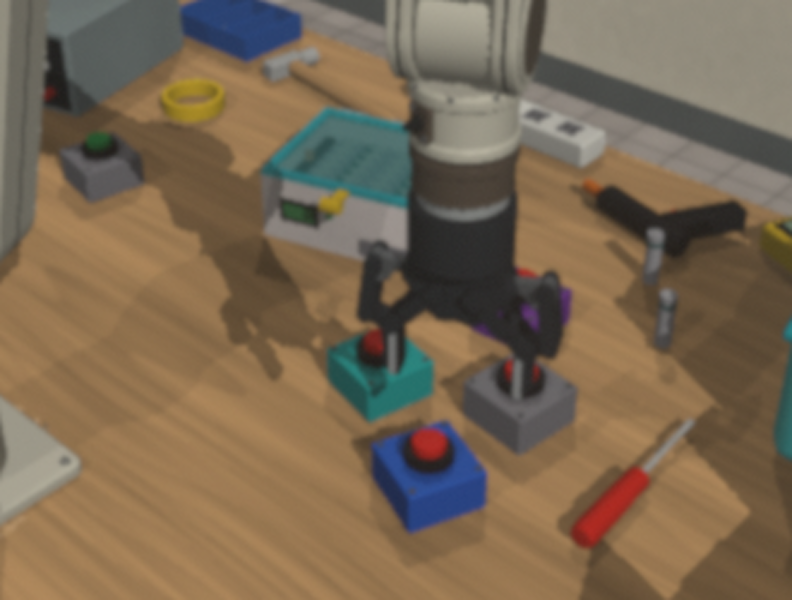

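The red button on the grey box is at top pixel (431,253). The yellow grip is at (321,231), and the guard corners are clear enough to measure.

```bash
cat > h.py <<'E'
from workcell import bot, vision, workorder, boxes_of
import cv2, numpy as np
from scipy.spatial.transform import Rotation as R
def ray(c,u,v,z,T=None):
    m=vision.camera_model(c); f=240/np.tan(np.radians(m["fov_y"]/2))
    T=m["world_from_camera"] if T is None else T
    d=T[:3,:3]@[(u-m["cx"])/f,(v-m["cy"])/f,1]; p=T[:3,3]
    return p+d*(z-p[2])/d[2]
def tool():
    o=bot.get_obs(); T=np.eye(4); T[:3,:3]=R.from_quat(o["tool_rot"]).as_matrix(); T[:3,3]=o["eef_pos"]; return T
def totool(p): # shift in cm
    T=tool(); return T[:3,:3].T@(np.array(p)-T[:3,3])*100
def wrist():
    T=tool()@vision.camera_model("wrist")["hand_eye"]; return vision.camera("wrist"),T
E
python3 - <<'E'
from h import *
k=380/800
f=lambda x,y,z:ray("top",130+x*k,130+y*k,z).round(4)
print("stop",f(634,260,.067),"start",f(141,267,.067),"grip",f(402,213,.095))
for c in [(281,105),(434,57),(471,172),(321,222)]: print(f(*c,.0885))
im=vision.camera("top")
hsv=cv2.cvtColor(im,cv2.COLOR_RGB2HSV)
m=((hsv[...,0]<8)|(hsv[...,0]>172))&(hsv[...,1]>150)&(hsv[...,2]>100)
n,l,s,c=cv2.connectedComponentsWithStats(m.astype(np.uint8))
for i in range(1,n):
    if s[i,4]>25: print(s[i],c[i].round(1),ray("top",*c[i],.067).round(4))
m=(abs(hsv[...,0].astype(int)-27)<5)&(hsv[...,1]>150)&(hsv[...,2]>100)
n,l,s,c=cv2.connectedComponentsWithStats(m.astype(np.uint8))
for i in range(1,n):
    if s[i,4]>15: print("y",s[i],c[i].round(1),ray("top",*c[i],.0885).round(4))
print(totool([0.365,-.236,.067]))
print(tool())
E
```

```text
stop [ 0.4298 -0.3552  0.067 ] start [0.4374 0.3206 0.067 ] grip [ 0.5004 -0.0377  0.095 ]
[0.6526 0.1235 0.0885]
[ 0.7142 -0.087   0.0885]
[ 0.5544 -0.1329  0.0885]
[0.4914 0.0721 0.0885]
[393 208  11  10  94] [398.2 212.5] [ 0.5514 -0.2641  0.067 ]
[426 248  11  11  97] [430.8 253.2] [ 0.4308 -0.354   0.067 ]
[469 253  12  34 280] [474.5 270. ] [ 0.3789 -0.4785  0.067 ]
[381 270  11  10  92] [385.8 274.4] [ 0.3731 -0.2216  0.067 ]
[428 296  12  11 100] [433.2 301.1] [ 0.2931 -0.3552  0.067 ]
y [430  87  59  46 418] [456.6 108.8] [ 0.8488 -0.4424  0.0885]
y [162 173  31  30 354] [176.8 187.3] [0.6369 0.3714 0.0885]
y [317 224  10  14  88] [320.4 231.3] [ 0.5006 -0.0362  0.0885]
[ 23.53045713 -13.45682779  13.67054779]
[[ 9.11128202e-01  4.12123038e-01 -8.00680680e-06  2.06067151e-01]
 [ 4.12123038e-01 -9.11128202e-01 -3.26489834e-05 -4.55578925e-01]
 [-2.07506257e-05  2.64476200e-05 -9.99999999e-01  2.03713920e-01]
 [ 0.00000000e+00  0.00000000e+00  0.00000000e+00  1.00000000e+00]]
```

Call:
send_rows:
  motion: "1 5 0 0 0; 1 10 0 0 0; 1 15 0 0 0; 1 20 0 2 0; 1 24.6 0 4 0"

```text
clock: 1.65
eef_pos: [0.4292, -0.3553, 0.1658]
tool_rot: [0.978, 0.211, 0.001, 0.001]
ft_force: [0.5, -0.2, -0.0]
grip_width: 0.0122
grasp_force: 0.0
```

Call:
send_rows:
  motion: "1 0 0 0 0; 1 0 0 0 0; 1 0 0 0 0"

```text
clock: 1.95
eef_pos: [0.4263, -0.3562, 0.1657]
tool_rot: [0.978, 0.21, -0.0, 0.0]
ft_force: [-0.4, 0.1, 0.2]
grip_width: -0.0005
grasp_force: 0.0
```

Run:
```python
from h import *
im,T=wrist(); cv2.imwrite("pics/w1.png",im[:,:,::-1])
hsv=cv2.cvtColor(im,cv2.COLOR_RGB2HSV)
m=((hsv[...,0]<8)|(hsv[...,0]>172))&(hsv[...,1]>150)&(hsv[...,2]>80)
n,l,s,c=cv2.connectedComponentsWithStats(m.astype(np.uint8))
for i in range(1,n):
    if s[i,4]>100: print(s[i],c[i].round(1),ray("wrist",*c[i],.067,T).round(4))
print(totool([.4303,-.3545,.067]), tool()[:3,3], bot.get_obs()["grip_width"])
```

```text
[247   0  47  19 625] [270.2   7.1] [ 0.5425 -0.2709  0.067 ]
[  92  200   50   45 1758] [116.2 222.3] [ 0.3761 -0.2246  0.067 ]
[ 300  201   45   46 1590] [322.1 223.9] [ 0.4335 -0.3546  0.067 ]
[ 420  278   61   73 1964] [450.8 314.3] [ 0.4103 -0.4691  0.067 ]
[ 0.47012054 -0.02771588  9.90522578] [ 0.42607764 -0.35659974  0.16605196] -7.817580713646864e-05
```

View pics/w1.png

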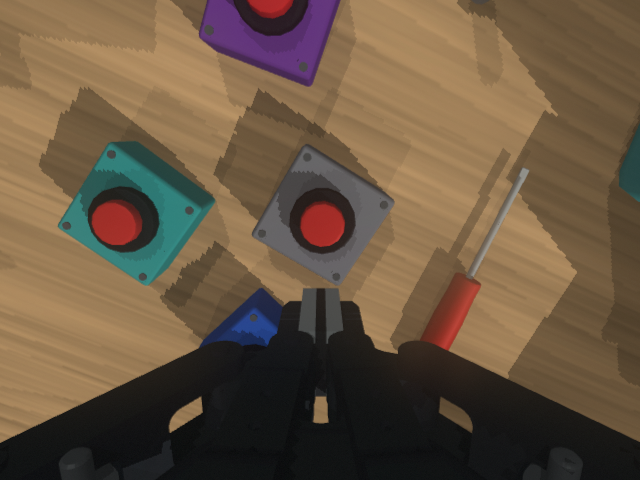

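Wrist picture: the grey box's red button is at (322,224), just ahead of the closed fingertips, and the blue, purple and teal look-alikes are well clear.

Call:
send_rows:
  motion: "1 0.6 0 4 0; 1 0.6 0 8 0; 1 0.6 0 9.3 0; 1 0.6 0 9.6 0; 1 0.6 0 9.6 0"

```text
clock: 2.5
eef_pos: [0.4318, -0.3543, 0.07]
tool_rot: [0.978, 0.21, 0.0, 0.0]
ft_force: [0.8, 0.2, 0.2]
grip_width: 0.0002
grasp_force: 0.0
```

Call:
send_rows:
  motion: "1 0 0 0.5 0; 1 0 0 0.8 0; 1 0 0 0.8 0; 1 0 0 0.8 0"

```text
clock: 2.9
eef_pos: [0.4325, -0.3534, 0.0617]
tool_rot: [0.978, 0.211, 0.0, 0.0]
ft_force: [1.5, -0.0, 0.5]
grip_width: 0.0001
grasp_force: 0.0
```

Call:
send_rows:
  motion: "1 0 0 0.3 0; 1 0 0 0.3 0; 1 0 0 0.3 0"

```text
clock: 3.2
eef_pos: [0.4323, -0.3531, 0.0582]
tool_rot: [0.978, 0.211, -0.0, -0.0]
ft_force: [0.1, -0.7, 0.1]
grip_width: 0.0003
grasp_force: 0.0
```

Call:
send_rows:
  motion: "1 0 0 0.3 0; 1 0 0 0.3 0; 1 0 0 0.3 0"

```text
clock: 3.5
eef_pos: [0.4322, -0.3531, 0.0551]
tool_rot: [0.978, 0.211, -0.0, -0.0]
ft_force: [-0.3, -0.8, 0.1]
grip_width: 0.0001
grasp_force: 0.0
```

Run:
```python
from h import *
a=vision.camera("side")[230:370,270:450,::-1]
b,T=wrist(); b=b[120:400,160:480,::-1]
o=np.hstack([cv2.resize(a,(450,350),interpolation=cv2.INTER_CUBIC),cv2.resize(b,(350,350))])
cv2.imwrite("pics/c2.png",o); print(bot.get_obs()["ft_force"],tool()[:3,3])
```

```text
[-0.79076958 -0.22321692  0.08387427] [ 0.4323283  -0.35322391  0.05528446]
```

View pics/c2.png

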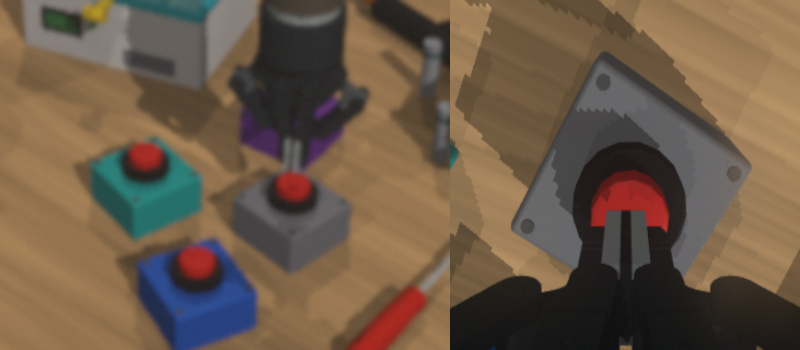

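Run:
```python
from h import *
def proj(c,p,T):
    m=vision.camera_model(c); f=240/np.tan(np.radians(m["fov_y"]/2)); q=np.linalg.inv(T)@np.r_[p,1]; return (m["cx"]+f*q[0]/q[2],m["cy"]+f*q[1]/q[2])
T=vision.camera_model("side")["world_from_camera"]
u=proj("side",tool()[:3,3],T); print(u,((u[0]-270)*2.5,(u[1]-230)*2.5))
for p in ([.432,-.354,.067],[.432,-.354,.057]):
  u=proj("side",p,T); print(((u[0]-270)*2.5,(u[1]-230)*2.5))
W=tool()@vision.camera_model("wrist")["hand_eye"]
u=proj("wrist",tool()[:3,3],W); print(u,450+(u[0]-160)*350/320,(u[1]-120)*350/280)
for c in ("side","wrist"):
  print([(d["rect"],d["conf"]) for d in boxes_of(c,"stop_button_top")])
u=proj("wrist",[.4325,-.354,.067],W); print(u,450+(u[0]-160)*350/320,(u[1]-120)*350/280)
```

```text
(np.float64(386.94503313645055), np.float64(305.1100873373515)) (np.float64(292.36258284112637), np.float64(187.77521834337875))
(np.float64(293.4447461712962), np.float64(178.4502069716426))
(np.float64(292.9084216140752), np.float64(186.8646128274959))
(np.float64(319.9267488871998), np.float64(286.41353400112035)) 624.9198815953748 208.01691750140046
[([349.1, 336.0, 14.1, 10.7], 0.49)]
[([325.8, 278.8, 70.2, 42.8], 0.75), ([19.7, 293.1, 39.4, 74.9], 0.6)]
(np.float64(321.72509274836943), np.float64(296.8680946160211)) 626.886820193529 221.08511827002636
```

Call:
send_rows:
  motion: "1 0 0 0.2 0; 1 0 0 0.2 0; 1 0 0 0.2 0"

```text
clock: 4.0
eef_pos: [0.4322, -0.3532, 0.0532]
tool_rot: [0.978, 0.211, -0.0, -0.0]
ft_force: [-0.1, -0.9, -0.6]
grip_width: 0.0002
grasp_force: 0.0
```

Call:
send_rows:
  motion: "1 0 0 0.2 0; 1 0 0 0.2 0; 1 0 0 0.2 0"

```text
clock: 4.3
eef_pos: [0.4323, -0.3532, 0.0512]
tool_rot: [0.978, 0.211, -0.0, -0.0]
ft_force: [0.1, 0.7, 0.5]
grip_width: -0.0006
grasp_force: 0.0
```

Call:
send_rows:
  motion: "1 0 0 0.2 0; 1 0 0 0.2 0; 1 0 0 0.2 0"

```text
clock: 4.6
eef_pos: [0.4323, -0.3532, 0.0492]
tool_rot: [0.978, 0.211, -0.0, -0.0]
ft_force: [-0.1, 0.4, -0.5]
grip_width: -0.0002
grasp_force: 0.0
```

Run:
```python
from h import *
a=vision.camera("side")[275:335,355:425,::-1]
b,T=wrist(); b=b[200:340,230:410,::-1]
o=np.hstack([cv2.resize(a,(400,343),interpolation=cv2.INTER_CUBIC),cv2.resize(b,(400,343),interpolation=cv2.INTER_CUBIC)])
cv2.imwrite("pics/c3.png",o)
```

```text
(no output)
```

View pics/c3.png

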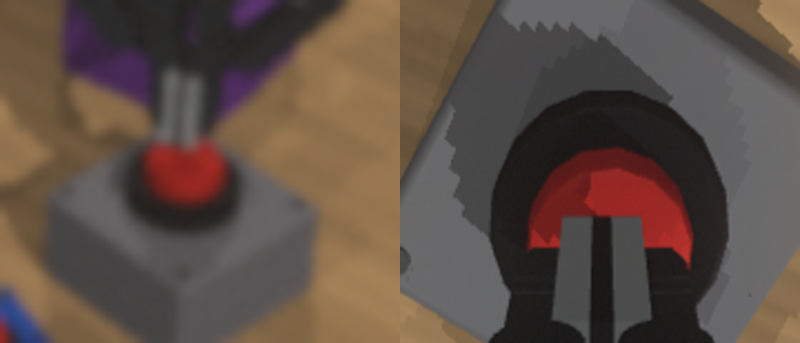

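Both views show the fingertips still just above the cap, with the button up. The visible tips end higher than the reported TCP, so I'll keep lowering in small steps until I feel contact.

Call:
send_rows:
  motion: "1 0 0 0.2 0; 1 0 0 0.2 0; 1 0 0 0.2 0"

```text
clock: 5.0
eef_pos: [0.4322, -0.3532, 0.0472]
tool_rot: [0.978, 0.211, -0.0, -0.0]
ft_force: [-0.7, -0.1, -0.4]
grip_width: 0.0002
grasp_force: 0.0
```

Call:
send_rows:
  motion: "1 0 0 0.2 0; 1 0 0 0.2 0; 1 0 0 0.2 0"

```text
clock: 5.3
eef_pos: [0.4323, -0.3532, 0.0452]
tool_rot: [0.978, 0.211, -0.0, -0.0]
ft_force: [0.4, 0.3, 0.1]
grip_width: 0.0001
grasp_force: 0.0
```

Call:
send_rows:
  motion: "1 0 0 0.2 0; 1 0 0 0.2 0; 1 0 0 0.2 0"

```text
clock: 5.6
eef_pos: [0.4322, -0.3531, 0.0432]
tool_rot: [0.978, 0.211, -0.0, -0.0]
ft_force: [0.3, -0.7, 0.9]
grip_width: 0.0001
grasp_force: 0.0
```

Call:
send_rows:
  motion: "1 0 0 0.2 0; 1 0 0 0.2 0; 1 0 0 0.2 0"

```text
clock: 5.9
eef_pos: [0.4322, -0.3532, 0.0412]
tool_rot: [0.978, 0.211, -0.0, -0.0]
ft_force: [-0.2, -0.8, 0.5]
grip_width: -0.0003
grasp_force: 0.0
```

Call:
send_rows:
  motion: "1 0 0 0.2 0; 1 0 0 0.2 0; 1 0 0 0.2 0"

```text
clock: 6.2
eef_pos: [0.4325, -0.3534, 0.0395]
tool_rot: [0.978, 0.211, 0.0, 0.0]
ft_force: [-0.7, 0.1, 0.6]
grip_width: -0.0002
grasp_force: 0.7
```

Run:
```python
from h import *
a=vision.camera("side")[275:335,355:425,::-1]
b,T=wrist(); b=b[200:340,230:410,::-1]
o=np.hstack([cv2.resize(a,(400,343),interpolation=cv2.INTER_CUBIC),cv2.resize(b,(400,343),interpolation=cv2.INTER_CUBIC)])
cv2.imwrite("pics/c4.png",o); print(bot.get_obs()["tau"])
```

```text
[-6.18248687e-04 -4.41505158e+01  2.13590688e+01  1.05117538e-01
  6.97117866e-05  3.84911400e-04]
```

View pics/c4.png

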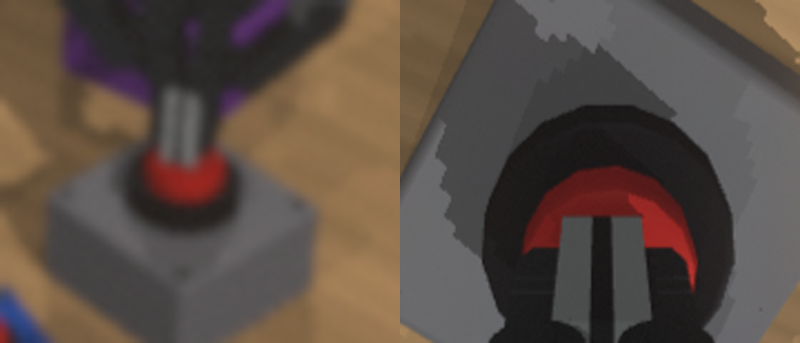

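Fingertips now touch the cap top, with a first grasp force reading of 0.7 N, so the true tips sit about 27 mm above the reported TCP. Now pressing.

Call:
send_rows:
  motion: "1 0 0 0.2 0; 1 0 0 0.4 0; 1 0 0 0.4 0; 1 0 0 0.4 0"

```text
clock: 6.7
eef_pos: [0.4326, -0.3534, 0.0356]
tool_rot: [0.978, 0.211, 0.0, 0.0]
ft_force: [-0.1, 0.4, 3.4]
grip_width: 0.0003
grasp_force: 1.8
```

Call:
send_rows:
  motion: "1 0 0 0.2 0; 1 0 0 0.2 0; 1 0 0 0.2 0"

```text
clock: 7.0
eef_pos: [0.4326, -0.3534, 0.0336]
tool_rot: [0.978, 0.211, 0.0, 0.0]
ft_force: [-0.5, -0.5, 5.5]
grip_width: 0.0004
grasp_force: 2.4
```

Call:
send_rows:
  motion: "1 0 0 0.1 0; 1 0 0 0.1 0; 1 0 0 0.1 0"

```text
clock: 7.3
eef_pos: [0.4326, -0.3534, 0.0334]
tool_rot: [0.978, 0.211, 0.0, 0.0]
ft_force: [-0.9, 1.3, 10.0]
grip_width: 0.0
grasp_force: 5.0
```

Call:
send_rows:
  motion: "1 0 0 0.1 0; 1 0 0 0.1 0; 1 0 0 0.1 0"

```text
clock: 7.6
eef_pos: [0.4326, -0.3535, 0.0333]
tool_rot: [0.978, 0.211, 0.001, 0.001]
ft_force: [-2.6, 2.8, 15.3]
grip_width: 0.0002
grasp_force: 7.5
```

Button bottomed out at 5 N, followed by a rising hard-stop force. I'll release it and move above the grip.

Call:
send_rows:
  motion: "1 0 0 -0.5 0; 1 0 0 -1.5 0; 1 0 0 -4 0; 1 0 0 -8 0; 1 0 0 -13 0"

```text
clock: 8.1
eef_pos: [0.4303, -0.3516, 0.16]
tool_rot: [0.978, 0.211, -0.002, -0.003]
ft_force: [0.4, -0.6, -0.3]
grip_width: -0.0001
grasp_force: 0.0
```

Call:
send_rows:
  motion: "1 2.6 -3.8 0 0; -0.4 5.2 -7.5 0 0; -0.4 7.8 -11.3 0 0.05; -0.4 10.4 -15 0 0.1; -0.4 13 -18.8 0 0.141"

```text
clock: 8.6
eef_pos: [0.4727, -0.1266, 0.1609]
tool_rot: [0.99, 0.14, -0.001, -0.0]
ft_force: [1.4, 0.3, -0.2]
grip_width: 0.0581
grasp_force: 0.0
```

Run:
```python
from h import *
o=bot.get_obs();print(o["ft_force"],o["grip_width"]);print(tool()); print(totool([.4908,-.0389,.16]))
im=vision.camera("top");
```

```text
[ 1.36436301  0.3240691  -0.17199079] 0.05809341774818446
[[ 9.60675663e-01  2.77669544e-01 -1.37653051e-03  4.72668219e-01]
 [ 2.77670311e-01 -9.60676345e-01  3.97330268e-04 -1.26585818e-01]
 [-1.21207379e-03 -7.63927175e-04 -9.99998974e-01  1.60919818e-01]
 [ 0.00000000e+00  0.00000000e+00  0.00000000e+00  1.00000000e+00]]
[ 4.17676242 -7.92023446  0.09296987]
```

Call:
send_rows:
  motion: "-0.4 2 -4 0 0; -0.4 4 -7.5 0 0; -0.4 4 -7.5 0 0; -0.4 4 -7.5 0 0"

```text
clock: 9.05
eef_pos: [0.4902, -0.0445, 0.1608]
tool_rot: [0.99, 0.143, -0.001, 0.0]
ft_force: [0.2, -0.8, 0.5]
grip_width: 0.0598
grasp_force: 0.0
```

Run:
```python
from h import *
im,T=wrist(); cv2.imwrite("pics/w5.png",im[:,:,::-1])
hsv=cv2.cvtColor(im,cv2.COLOR_RGB2HSV)
m=(abs(hsv[...,0].astype(int)-27)<6)&(hsv[...,1]>140)&(hsv[...,2]>80)
n,l,s,c=cv2.connectedComponentsWithStats(m.astype(np.uint8))
for i in range(1,n):
    if s[i,4]>100: 
        print(s[i],c[i].round(1),ray("wrist",*c[i],.0885,T).round(4))
        r=cv2.minAreaRect(cv2.findContours((l==i).astype(np.uint8),0,2)[0][0]); print(r)
print(tool())
```

```text
[ 294  187   39   64 1883] [313. 222.] [ 0.5026 -0.0362  0.0885]
((313.0, 218.5), (63.0, 38.0), 90.0)
[[ 9.59793484e-01  2.80703048e-01 -1.50595364e-03  4.90142895e-01]
 [ 2.80702851e-01 -9.59794661e-01 -3.44544297e-04 -4.53172860e-02]
 [-1.54212089e-03 -9.20341080e-05 -9.99998807e-01  1.60882727e-01]
 [ 0.00000000e+00  0.00000000e+00  0.00000000e+00  1.00000000e+00]]
```

View pics/w5.png

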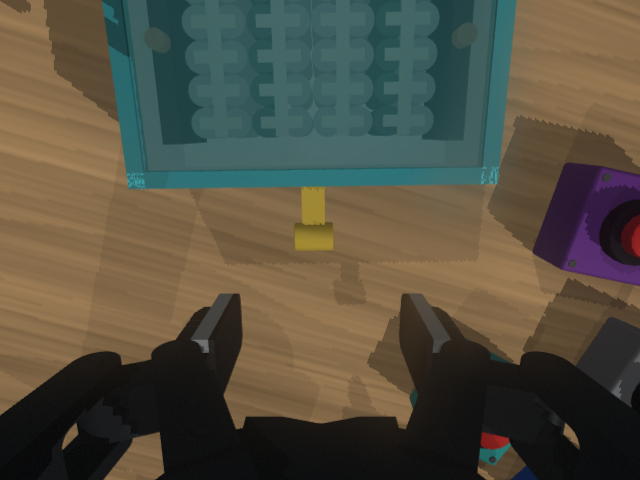

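The grip barrel is at (314,237), square to the fingers and about 4 mm to the left of centre.

Run:
```python
from h import *
T=tool()@vision.camera_model("wrist")["hand_eye"]
p=ray("wrist",314,237,.0885,T); print(p, totool([p[0],p[1],.042]))
```

```text
[ 0.49343335 -0.04029147  0.0885    ] [ 0.47522495 -0.38891703 11.8875898 ]
```

Call:
send_rows:
  motion: "-0.4 0.4 -0.4 3 0; -0.4 0.4 -0.4 6 0; -0.4 0.4 -0.4 9 0; -0.4 0.4 -0.4 11.9 0; -0.4 0.4 -0.4 11.9 0"

```text
clock: 9.6
eef_pos: [0.489, -0.0414, 0.0385]
tool_rot: [0.99, 0.14, -0.005, -0.001]
ft_force: [-0.1, 0.7, 0.5]
grip_width: 0.0601
grasp_force: 0.0
```

Run:
```python
from h import *
print(tool()[:3,3])
a=vision.camera("side")[180:260,270:370,::-1]
b,T=wrist(); b=b[120:400,140:500,::-1]
o=np.hstack([cv2.resize(a,(400,320),interpolation=cv2.INTER_CUBIC),cv2.resize(b,(400,320))])
cv2.imwrite("pics/c6.png",o)
```

```text
[ 0.48903719 -0.04142759  0.03853102]
```

View pics/c6.png

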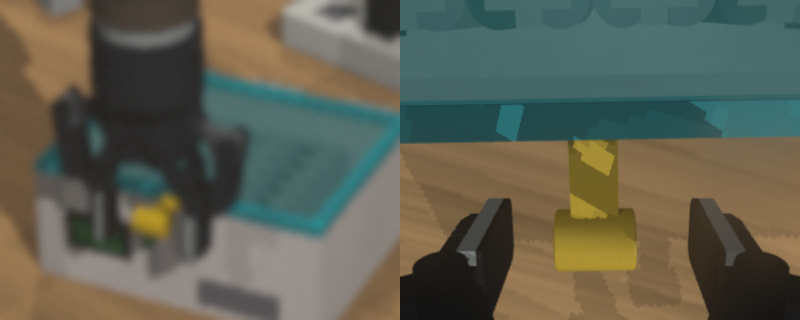

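The barrel (crop (152,220) side, (595,240) wrist) sits centred between the pads, so I'm closing on it.

Call:
send_rows:
  motion: "1 0 0 0 0; 1 0 0 0 0; 1 0 0 0 0; 1 0 0 0 0; 1 0 0 0 0"

```text
clock: 10.2
eef_pos: [0.4943, -0.0387, 0.0439]
tool_rot: [0.99, 0.142, 0.001, -0.001]
ft_force: [-2.4, 5.1, 5.5]
grip_width: 0.0229
grasp_force: 60.7
```

Run:
```python
from h import *
t=tool();print(t, bot.get_obs()["grip_width"], bot.get_obs()["grasp_force"])
# arc in tool coords, hinge-relative
x=np.array([.9602,.2794,0])
for a in np.radians([0,2,5,10,15,20,25,30,35,40,45,50]):
    r=np.hypot(.202,.003); a0=np.arctan2(.003,.202)
    d=r*(np.cos(a0)-np.cos(a+a0))*x+np.array([0,0,r*(np.sin(a+a0)-np.sin(a0))])
    print(round(np.degrees(a)),(t[:3,:3].T@d*100).round(2))
```

```text
[[ 0.95964778  0.28119312  0.00256339  0.49432165]
 [ 0.28118617 -0.95964926  0.00276185 -0.0387396 ]
 [ 0.00323657 -0.00192962 -0.9999929   0.04390224]
 [ 0.          0.          0.          1.        ]] 0.022930938849560253 60.70890784263611
0 [0. 0. 0.]
2 [ 0.03 -0.   -0.7 ]
5 [ 0.11 -0.   -1.76]
10 [ 0.37 -0.01 -3.5 ]
15 [ 0.78 -0.01 -5.22]
20 [ 1.34 -0.01 -6.89]
25 [ 2.05 -0.01 -8.5 ]
30 [ 2.890e+00 -1.000e-02 -1.005e+01]
35 [  3.86  -0.02 -11.52]
40 [  4.96  -0.02 -12.9 ]
45 [  6.17  -0.02 -14.18]
50 [  7.5   -0.02 -15.34]
```

Call:
send_rows:
  motion: "1 0.03 0 -0.7 0; 1 0.11 0 -1.76 0; 1 0.23 0 -2.6 0; 1 0.37 0 -3.5 0; 1 0.37 0 -3.5 0"

```text
clock: 10.7
eef_pos: [0.4975, -0.0378, 0.0778]
tool_rot: [0.99, 0.142, 0.001, -0.001]
ft_force: [2.9, 4.9, -6.2]
grip_width: 0.0228
grasp_force: 59.2
```

Call:
send_rows:
  motion: "1 0.41 0 -1.72 0; 1 0.97 0 -3.39 0; 1 1.68 0 -5 0; 1 2.52 0 -6.55 0; 1 2.52 0 -6.55 0"

```text
clock: 11.2
eef_pos: [0.5208, -0.0305, 0.1433]
tool_rot: [0.99, 0.142, -0.001, -0.001]
ft_force: [-0.8, 4.9, -6.3]
grip_width: 0.0226
grasp_force: 59.5
```

Call:
send_rows:
  motion: "1 0.97 0 -1.47 0; 1 2.07 0 -2.85 0; 1 3.28 0 -4.13 0; 1 4.61 0 -5.29 0; 1 4.61 0 -5.29 0"

```text
clock: 11.7
eef_pos: [0.5636, -0.0172, 0.1951]
tool_rot: [0.99, 0.143, -0.003, -0.002]
ft_force: [-5.4, 5.2, -4.8]
grip_width: 0.0226
grasp_force: 61.1
```

Call:
send_rows:
  motion: "1 0 0 0 0; 1 0 0 0 0; 1 0 0 0 0; 1 0 0 0 0"

```text
clock: 12.1
eef_pos: [0.5622, -0.0177, 0.1938]
tool_rot: [0.99, 0.142, -0.004, -0.002]
ft_force: [-3.9, 4.8, -5.0]
grip_width: 0.0225
grasp_force: 61.1
```

Run:
```python
from h import *
t=tool();p=t[:3,3];print(t)
p0=np.array([.4943,-.0387,.0439]); d=p-p0
h=d[:2]@[.9602,.2794]; print(h,d[2], "angle from z",np.degrees(np.arcsin((d[2]+.003)/.202)-.0149),"from h",np.degrees(np.arccos(1-h/.202)))
a=vision.camera("side")[140:290,220:420,::-1]
b,T=wrist(); b=b[:,:,::-1]
o=np.hstack([cv2.resize(a,(400,300),interpolation=cv2.INTER_CUBIC),cv2.resize(b,(400,300))])
cv2.imwrite("pics/c7.png",o)
```

```text
[[ 0.95947759  0.2816825  -0.00759771  0.56219269]
 [ 0.28170686 -0.95949769  0.00233047 -0.01767304]
 [-0.00663353 -0.00437636 -0.99996842  0.19380815]
 [ 0.          0.          0.          1.        ]]
0.07106549728659498 0.14990814856660936 angle from z 48.34418643891721 from h 49.59468005745372
```

View pics/c7.png

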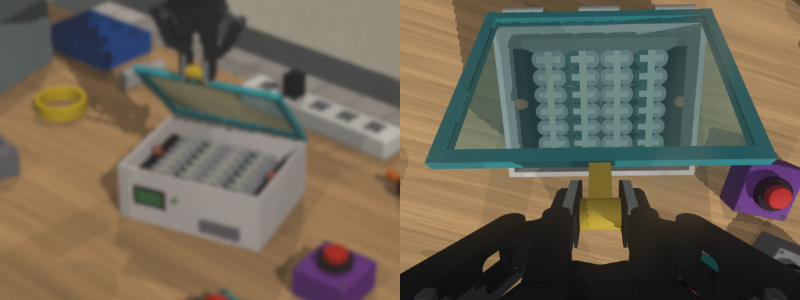

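The guard is raised with the barrel still between the pads. As an absolute check, I'll fit the front corners at wrist-crop (427,166) and (777,162) against the angle.

Run:
```python
from h import *
m=vision.camera_model("wrist");f=240/np.tan(np.radians(m["fov_y"]/2));T=np.linalg.inv(tool()@m["hand_eye"])
x=np.array([.9602,.2794,0]);y=np.array([-.2794,.9602,0]);z=np.array([0,0,1.])
for src,c in (("bay",np.array([.6032,-.0061,.0])),("grip",np.array([.4934,-.0403,0])+.117*x)):
  H=c+.085*x+.0855*z
  for a in (40,45,48,50,55):
    t=np.radians(a); o=[]
    for s in (1,-1):
        q=T@np.r_[H+(.17)*(-np.cos(t)*x+np.sin(t)*z)+s*.11*y,1]; o+=[m["cx"]+f*q[0]/q[2],m["cy"]+f*q[1]/q[2]]
    print(src,a,np.round(o), round(o[2]-o[0]))
print("seen",(427-400)*1.6,166*1.6,(777-400)*1.6,162*1.6,350*1.6, bot.get_obs()["ft_force"])
```

```text
bay 40 [ 80. 292. 563. 293.] 482
bay 45 [ 61. 280. 582. 282.] 520
bay 48 [ 49. 270. 594. 272.] 545
bay 50 [ 41. 263. 603. 265.] 562
bay 55 [ 18. 240. 626. 242.] 608
grip 40 [ 84. 288. 568. 289.] 484
grip 45 [ 66. 275. 588. 277.] 522
grip 48 [ 54. 266. 600. 267.] 547
grip 50 [ 45. 258. 609. 260.] 564
grip 55 [ 22. 235. 633. 236.] 611
seen 43.2 265.6 603.2 259.2 560.0 [-4.20658885  4.47248313 -4.1296683 ]
```

```bash
python3 -c "
from workcell import workorder
print(workorder.job_done())"
```

```text
the job is handed in; nothing more can be done
None
```

I pressed the red stop button on the grey box fully down and released it without touching the green one, then raised the guard by its grip and handed the job in with the gripper holding it at about 50 degrees (48–50 by measurement), at 12 s on the clock.

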